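# Roll a feed roller onto the inspection bed and press it home

## Robot

A 6-joint arm with a two-finger parallel gripper is mounted at the origin on the work surface. World frame = base frame: x ahead of the robot, y to its left, z up, the work surface at z = 0. Lengths are in m, angles in rad, forces in N, time in s.
With the tool pointing down it reaches from about 0.3 to 0.775 m from the base axis. Payload 14.6 kg.
Tool frame: the origin (TCP) lies on the centre line of the jaws, within the pads' length; the fingertips stand 19 mm ahead of it and the grasp point (between the pads) is the TCP; y points along the fingers, x is the direction in which the jaws open and shut, and the axes are right-handed (so a half turn about y gives the same grasp; the last joint's range is limited). The gripper opens to 94 mm and grips with 3 to 60 N. Pads are 16 mm wide; open, the fingers measure 119 mm over their backs; the gripper's body (75 mm by 177 mm) begins 78 mm behind the grasp point.
Start: joints at [-1.323, 0.3, 1.521, -0, 1.321, -0.067], TCP at [0.17, -0.523, 0.224] pointing down, gripper open.
Joint ranges: [-3.03, 3.03], [-0.79, 2.21], [0.23, 2.52], [-1.04, 4.18], [0, 3.07], [-2.55, 2.55]. Speed limits (rad/s): [2.22, 2.22, 2.57, 3.14, 3.14, 3.14].

## Interface

Orientations are given as [roll, pitch, yaw] about the fixed x, y, z axes, in that order (R = Rz(yaw) Ry(pitch) Rx(roll)).
In Python, from station import ctrl, optics gives the robot as it stands.
- The arm moves only by the tool jog_arm, never from a script. Its argument "targets" is a list of rows, each a list of 3 entries, a list of its own where there are three numbers: the finger opening in cm, from 0 to 9.4, then the shift along the tool's x, y, z in cm, then the turn about the tool's y in rad. A call has 1 to 10 rows; each row is the pose to reach, as a shift and turn from the pose commanded when the call began, along the tool's axes at that moment; what a row does not reach only later rows make up. A row lasts 1/10 s, in which the tool goes at most 50 mm and 8.59 degrees, less where a joint would pass 70% of its speed; a pose out of reach is approached as far as the arm can. A call with a gripper value outside its range is refused whole. The fingers move at their own pace and stop on an object; "grip_force" is the grip in N (left out, the last holds). Time passes only in rows, so rows that repeat a pose let the fingers close. It gives the time, the measured TCP pose, the force and the opening at its end, in the units of the state.
- ctrl.get_obs(): the state, without advancing time (a new reading comes with each control period).
- optics.camera(name): name is "scene" or "top" or "wrist"; returns a dict with "img" (400x640x3 uint8, red, green, blue), "range_z" (400x640 float32, m along the optical axis (not along the pixel's ray), 0 where there is no reading), "camera_matrix" (3x3 intrinsics, pixels), "world_to_cam" (4x4, takes a point from world to camera coordinates); the wrist camera has in their place "mount" (4x4, takes a point from camera to tool coordinates, whose origin is the TCP and whose axes are the tool frame's). Camera axes: x right, y up, looking along -z (the intrinsics and any distortion apply to the point x, -y, -z); pixel columns grow to the right and rows downward; lengths in m; the calibration is good to about 2 mm. A picture is of the moment at which its call begins: read the wrist's pose just before it.
- ctrl.hand_in(): hands the job in, once; it reports no verdict.
The state is a dict: "time_s": time; "qpos": joint angles; "joint_vel": joint speeds; "tau": joint torques, N m; "ee_pos": TCP position; "eef_rot": TCP orientation; "force": force on the tool from outside, world axes, zero at the start; "moment": the same for the moment, N m; "grip_width": finger opening in m.
Only numpy, scipy, OpenCV 4.12 (cv2) and the standard library are available. Lean on these libraries where they do the work, as an engineer would, in place of code of your own. Each camera call takes 0.05 s, during which the arm holds its last target. There are 200 camera calls.

## Task

Roll the aluminium feed roller along the white inspection board until it lies on the steel strip between the tape ticks; let it turn as it goes, do not lift it or drag it. Then press down on top of it until the strip has sunk fully home, lean on it with about 12 N (never over 25 N) for a good half second, and leave the roller lying still in the slot. Leave the tray, jar and loupe on the bench alone.

Things in the scene. Friction and masses are not known exactly. Their poses are not given: they have to be found in the camera images.
- board: White inspection board fixed to the bench, 200 x 420 mm, 14 mm thick, level. Origin: centre of its underside (on the bench, z = 0). x runs across its 200 mm width, y along its 420 mm length, z up. A slot 150 mm (x) by 36 mm (y) goes across it, centred at y = +100 mm; the steel strip fills it.
- nest (a point): Centre of the slot at the level of the board's top face (14 mm above the bench); axes as the board's. It is fixed and does not sink with the strip.
- bed (a joint): How far the steel strip (148 x 34 mm) in the slot is pressed down: 0 = up (0 to 1.5 mm below the board's top, differs each time), 0.0035 m = home on a hard stop. No spring: gives way at about 10 N total load, stays where left; the roller alone cannot sink it. Within 3 mm of the slot's centre the roller goes fully down, held by the slot's edges; further off it may jam.
- roller: Loose plain aluminium cylinder, 50 mm diameter, 110 mm long, a 12 mm journal 16 mm long at each end, 0.3 to 0.46 kg. Lies on the board on the -y side of the slot, 110 to 180 mm from its centre, axis nearly along the board's x. Origin: its centre, 25 mm above what it lies on. Own x is the axis; y, z turn as it rolls, z up at the start. Rolls freely and coasts if let go while moving.
- carrier: Black divided component tray, 75 x 75 x 14 mm, loose on the bench beside the board. Origin: centre of its underside. Leave alone.
- jar: Small amber screw-lid jar, 40 mm diameter, 40 mm tall, loose on the bench beside the board. Origin: centre of its underside. Leave alone.
- loupe: Black eye loupe, 34 mm diameter, 34 mm tall, loose on the bench beside the board. Origin: centre of its underside. Leave alone.
There are look-alikes about, which are no part of the job. There is more than one size of the roller; the job needs the smallest.

How it is judged:
On the way, in this order (a step that is already met when the one before it is completed fails the run):
1. the roller, still more than 20 mm short of the slot's centre, has turned over by half a turn (to within about 30 degrees) (angle between roller's own z axis and vertical above 2.6 rad and y of roller in the frame of nest below -0.02 m).
2. the strip is down at least 2.9 mm of its 3.5 mm and the fingers press on the roller with more than 8 N, for 0.3 s (value of joint bed above 0.0029 m and contact force between the fingers and roller above 8 N), for 0.3 s.
At the end, for the whole second after the job is handed in: The strip is pressed down at least 2.9 mm of its 3.5 mm, and the roller lies at rest in the slot: its centre within 5 mm of the slot's centre along the board's y and 25 mm along its x, no more than 22.5 mm above the board's top, its axis within 4 degrees of the slot's, slower than 10 mm/s (value of joint bed above 0.0029 m and y of roller in the frame of nest between -0.005 and 0.005 m and x of roller in the frame of nest between -0.025 and 0.025 m and z of roller in the frame of nest below 0.0225 m and angle between the x axis of roller and the x axis of nest, either way round below 0.07 rad and linear speed of roller below 0.01 m/s); the robot touches nothing.
It fails at once if the robot pushes on the roller with more than 25 N (contact force between any of the fingers, the arm and roller above 25 N).
It fails at once if the roller is lifted off the board (centre over 50 mm above the bench) (height (world z) of roller above 0.05 m).
It fails at once if the roller falls off the board (height (world z) of roller below 0.03 m).
It fails at once if the tray, jar or loupe is moved by more than 15 mm (distance of any of carrier, jar, loupe from where it was at the start of the episode above 0.015 m).
It also fails if it takes over 72 s, if anything falls off the work surface, if the arm or the gripper's body presses on something with over 40 N, if the wrist force passes 120 N, or if a joint passes its speed limit or range.

## Working session

There is one attempt and no reset: what is moved stays moved. The work goes in short steps, Python scripts to look and compute and a tool call to move; the robot and the scene stay as the last step left them, time stands still between calls to the robot, and variables do not carry over. Pictures are saved under pics/ and viewed, about 8 in all and at most 12, crops included, and the job is handed in when it is done.

Besides the shell and the picture viewer there is one more tool, called after "Request:" by a JSON object that holds its "fn" and its "kwargs", one argument or row to a line. jog_arm: Moves the arm, as the interface text tells. Its arguments: {"type":"object","properties":{"targets":{"type":"array","items":{"type":"array"}},"grip_force":{"type":"number"}},"required":["targets"]}

```bash
mkdir -p pics; ls; python3 - <<'E'
from station import ctrl, optics
import cv2,numpy as np
o=ctrl.get_obs(); print(o)
for n in ("scene","top"):
    c=optics.camera(n); np.savez(f"pics/{n}0.npz",**c)
    cv2.imwrite(f"pics/{n}0.png",c["img"][:,:,::-1]); print(n,c["camera_matrix"],c["world_to_cam"],[k for k in c])
E
```

```text
pics
{'time_s': 0.0, 'qpos': array([-1.32260003e+00,  3.00503174e-01,  1.52158002e+00,  4.34855453e-06,
        1.32072879e+00, -6.65839255e-02]), 'joint_vel': array([-0.00110215,  0.00015054,  0.00010733,  0.0005478 ,  0.00207927,
        0.00022234]), 'tau': array([-5.68965661e-04, -5.31808090e+01, -3.52734911e+01,  7.08033610e-02,
        2.44546984e-02, -5.98027577e-05]), 'ee_pos': array([ 0.17022974, -0.52273251,  0.22386918]), 'eef_rot': array([-1.57071100e+00,  1.21635079e-03, -1.25601713e+00]), 'force': array([-0.53218461, -0.14076129,  0.13784714]), 'moment': array([-0.01446963, -0.034176  ,  0.00799689]), 'grip_width': 0.09420508646058919}
scene [[436.71861568   0.         316.22040027]
 [  0.         436.71861568 200.26096798]
 [  0.           0.           1.        ]] [[-0.48979533  0.87175421 -0.01204692  0.34271311]
 [-0.57973907 -0.31534413  0.75130599  0.19667988]
 [ 0.65115523  0.37497024  0.65984406 -1.35082833]
 [ 0.          0.          0.          1.        ]] ['img', 'range_z', 'camera_matrix', 'world_to_cam']
top [[403.26878569   0.         322.74809869]
 [  0.         403.26878569 204.37204836]
 [  0.           0.           1.        ]] [[-0.02075587 -0.9997412  -0.00931287 -0.07198511]
 [ 0.99174653 -0.0217669   0.12635273 -0.52198727]
 [-0.12652275 -0.00661344  0.99194166 -1.07623478]
 [ 0.          0.          0.          1.        ]] ['img', 'range_z', 'camera_matrix', 'world_to_cam']
```

View pics/top0.png

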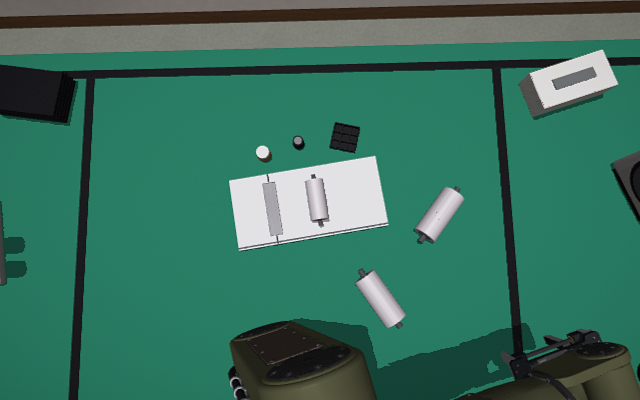

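View pics/scene0.png

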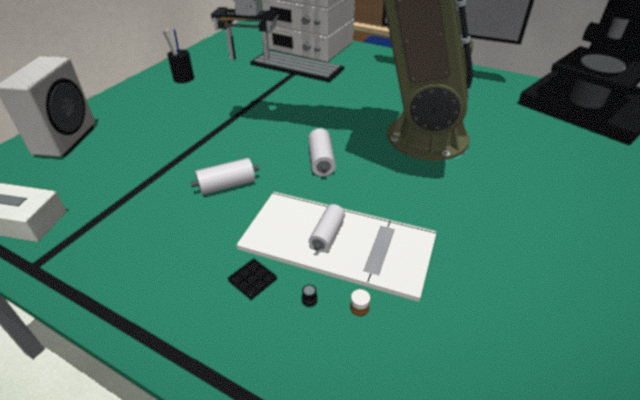

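Top view: the board roller is at (317,200), the slot at (272,209), and the look-alike rollers are at (439,215) and (381,298), both larger and off the board. The tray is at (345,137), the loupe at (298,142) and the jar at (263,153). The wanted roller is the one on the board, which I'll check by size.

```bash
cat > h.py <<'E'
import numpy as np,cv2
def ray(c,uv,z,T=None):
    """pixels -> world points on plane z"""
    K=c["camera_matrix"];W=np.linalg.inv(c["world_to_cam"]) if T is None else T
    uv=np.atleast_2d(uv).astype(float)
    d=np.c_[(uv[:,0]-K[0,2])/K[0,0],-(uv[:,1]-K[1,2])/K[1,1],-np.ones(len(uv))]@W[:3,:3].T
    o=W[:3,3]; return o+d*((z-o[2])/d[:,2])[:,None]
def cloud(c,T=None):
    v,u=np.mgrid[:400,:640];K=c["camera_matrix"];r=c["range_z"]
    W=np.linalg.inv(c["world_to_cam"]) if T is None else T
    P=np.stack([(u-K[0,2])/K[0,0]*r,-(v-K[1,2])/K[1,1]*r,-r],-1)
    return P@W[:3,:3].T+W[:3,3]
def biggest(m):
    cs,_=cv2.findContours(m.astype(np.uint8),cv2.RETR_EXTERNAL,cv2.CHAIN_APPROX_NONE)
    return max(cs,key=cv2.contourArea)
def rect(xy):
    r=cv2.minAreaRect((xy[:,:2]*1000).astype(np.float32)); b=cv2.boxPoints(r)
    e=[b[1]-b[0],b[2]-b[1]]; e.sort(key=np.linalg.norm)
    return np.array(r[0]),[np.linalg.norm(x) for x in e],np.degrees(np.arctan2(e[1][1],e[1][0]))  # centre mm, short/long, dir of long
E
python3 - <<'E'
from h import *
for n in("top","scene"):
    c=np.load(f"pics/{n}0.npz"); im=c["img"].astype(int); P=cloud(c)
    reg=(P[...,0]>.2)&(P[...,0]<.75)&(abs(P[...,1])<.5)
    white=(im.min(2)>200)
    board=(im.min(2)>130)&(im.max(2)-im.min(2)<25)&reg&(c["range_z"]>0)
    k=biggest(cv2.morphologyEx(board.astype(np.uint8),cv2.MORPH_OPEN,np.ones((3,3))))[:,0]
    print(n,"board",rect(ray(c,k,.014)))
    m=np.zeros((400,640),np.uint8);cv2.drawContours(m,[k[:,None]],-1,1,-1)
    s=(m>0)&(abs(im.mean(2)-165)<25)&(P[...,2]<.03)
    for cn in cv2.findContours(s.astype(np.uint8),0,1)[0]:
        if cv2.contourArea(cn)>60: print(" grey",cn[:,0].mean(0),cv2.contourArea(cn),rect(ray(c,cn[:,0],.014)))
    h=(P[...,2]>.028)&(P[...,2]<.09)&reg
    for cn in cv2.findContours(h.astype(np.uint8),0,1)[0]:
        if cv2.contourArea(cn)>60:
            q=np.zeros((400,640),np.uint8);cv2.drawContours(q,[cn],-1,1,-1);Q=P[(q>0)&h]
            print(" high",cn[:,0].mean(0),"zmax",Q[:,2].max().round(4),rect(Q), rect(ray(c,cn[:,0],.039)))
    if n=="top": print(im[209,272],im[195,250],im[200,317])
E
python3 - <<'E'
import cv2
i=cv2.imread('pics/top0.png')[150:260,220:400];cv2.imwrite('pics/crop1.png',cv2.resize(i,None,fx=4,fy=4,interpolation=2))
E
```

```text
top board (array([533.04406738, -39.83998108]), [np.float32(191.88768), np.float32(418.06982)], np.float32(-81.50057))
 grey [271.97037037 207.41481481] 627.5 (array([519.33050537,  59.30933762]), [np.float32(37.295734), np.float32(160.36479)], np.float32(8.512432))
 high [378.68531469 296.61538462] zmax 0.0692 (array([ 269.57754517, -226.45593262]), [np.float32(64.62787), np.float32(174.51271)], np.float32(34.083607)) (array([ 269.6366272 , -225.93939209]), [np.float32(64.026436), np.float32(174.95052)], np.float32(34.094627))
 high [438.51798561 214.46043165] zmax 0.0693 (array([ 485.90155029, -398.61175537]), [np.float32(64.70047), np.float32(182.87674)], np.float32(-37.887894)) (array([ 486.14764404, -398.04797363]), [np.float32(64.63711), np.float32(183.94778)], np.float32(-37.752865))
 high [316.34645669 199.93700787] zmax 0.0678 (array([533.4833374 , -65.40406799]), [np.float32(49.808853), np.float32(141.82039)], np.float32(7.489608)) (array([533.82977295, -65.38710022]), [np.float32(49.855713), np.float32(143.2316)], np.float32(7.539855))
 high [262.13513514 152.10810811] zma
[... 1573 characters left out ...]
2(50.40689), np.float32(128.88403)], np.float32(6.3545117)) (array([529.9666748 , -65.29089355]), [np.float32(52.747295), np.float32(154.37033)], np.float32(7.6858416))
 high [224.41317365 174.43712575] zmax 0.0676 (array([ 489.46514893, -392.67233276]), [np.float32(58.829384), np.float32(183.5668)], np.float32(-39.648323)) (array([ 486.26324463, -397.2364502 ]), [np.float32(93.49886), np.float32(182.55472)], np.float32(-37.8962))
 high [321.28205128 151.58974359] zmax 0.067 (array([ 272.91882324, -222.53814697]), [np.float32(64.23996), np.float32(172.91048)], np.float32(34.061302)) (array([ 264.15826416, -229.01879883]), [np.float32(64.174385), np.float32(214.06311)], np.float32(34.070583))
```

View pics/crop1.png

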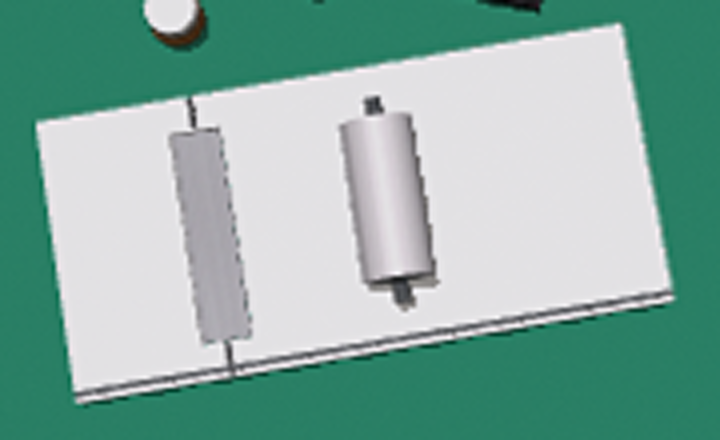

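Top crop: the board roller measures 50 x 142 mm including journals, which fits the 50 mm roller, while the other two are 64 x ~175-183 mm, so this is the smallest. It lies about 125 mm short of the slot, and the slot centre is about (519, 59) mm with the board yawed 8.5°. I'll cage it with the fingers ahead and behind, starting by moving above it.

Request:
{"fn": "jog_arm", "kwargs": {
  "targets": [
    [9.4,[-4,0.5,6],0.03],
    [9.4,[-8,1,12],0.06],
    [9.4,[-12,2,18],0.1],
    [9.4,[-16,3,24.5],0.14],
    [9.4,[-20,4,30.5],0.166],
    [9.4,[-24,5,36.5],0.166],
    [9.4,[-28,5,42.5],0.166],
    [9.4,[-32.2,5,48.7],0.166],
    [9.4,[-32.2,5,48.7],0.166],
    [9.4,[-32.2,5,48.7],0.166]
  ]
}}

```text
time_s: 1.1
ee_pos: [0.4812, -0.1316, 0.1794]
eef_rot: [-1.571, 0.0, -1.422]
force: [-0.6, -0.5, 0.2]
grip_width: 0.0938
```

```bash
cat >> h.py <<'E'
from scipy.spatial.transform import Rotation as Ro
def tool(o):
    T=np.eye(4);T[:3,:3]=Ro.from_euler("xyz",o["eef_rot"]).as_matrix();T[:3,3]=o["ee_pos"];return T
def delta(o,xy,z,yaw):
    T=tool(o);d=T[:3,:3].T@(np.r_[xy,z]-o["ee_pos"])*100
    return d.round(2),round((o["eef_rot"][2]-yaw+np.pi/2)%np.pi-np.pi/2,3)
E
python3 - <<'E'
from h import *
from station import ctrl,optics
o=ctrl.get_obs();c=optics.camera("wrist");np.savez("pics/w1.npz",**c,T=tool(o)@c["mount"])
cv2.imwrite("pics/w1.png",c["img"][:,:,::-1]);print(o["time_s"],o["ee_pos"],o["eef_rot"],c["mount"].round(3))
print(delta(o,[.5335,-.0654],.039,-1.4225))
E
```

```text
1.1 [ 0.48116427 -0.13158289  0.17939112] [-1.57091802e+00  3.11906481e-05 -1.42195289e+00] [[ 1.     0.001  0.    -0.   ]
 [-0.     0.249 -0.968 -0.16 ]
 [-0.001  0.968  0.249  0.072]
 [ 0.     0.     0.     1.   ]]
(array([-5.77, 14.04,  6.16]), np.float64(0.001))
```

View pics/w1.png

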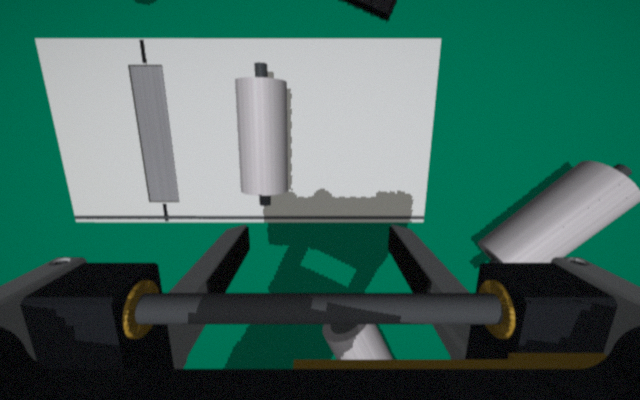

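Wrist view: roller at (261,135), slot at (153,133) with ticks at (142,50) and (166,212), fingers open at the bottom. I'll measure from this view too.

```bash
cat >> h.py <<'E'
def scan(c,T):
    im=c["img"].astype(int);P=cloud(c,T);sat=im.max(2)-im.min(2);top=np.arange(400)[:,None]<222
    out={}
    g=(abs(im.mean(2)-155)<32)&(sat<25)&top&(P[...,2]<.025)&(P[...,2]>.004)
    g=cv2.morphologyEx(g.astype(np.uint8),cv2.MORPH_OPEN,np.ones((7,7)))
    for cn in cv2.findContours(g,0,1)[0]:
        if cv2.contourArea(cn)>400: out.setdefault("grey",[]).append((cn[:,0].mean(0).round(),*rect(ray(c,cn[:,0],.014))))
    h=(P[...,2]>.030)&(P[...,2]<.075)&(sat<30)&top&(P[...,0]>.4)&(P[...,1]>-.2)&(im.mean(2)>120)
    h=cv2.morphologyEx(h.astype(np.uint8),cv2.MORPH_OPEN,np.ones((5,5)))
    Q=P[cv2.drawContours(np.zeros((400,640),np.uint8),[biggest(h)],-1,1,-1)>0]
    out["roller"]=rect(Q);out["ztop"]=np.percentile(Q[:,2],99);
    # axis from the ridge: fit line of points within 2mm of the top
    R=Q[Q[:,2]>out["ztop"]-.002];out["ridge"]=rect(R)
    b=(im.min(2)>150)&(sat<25)&top&(abs(P[...,2]-.014)<.006);out["boardz"]=np.median(P[...,2][b])
    return out
E
python3 - <<'E'
from h import *
c=np.load("pics/w1.npz")
for k,v in scan(c,c["T"]).items(): print(k,v)
print(ray(c,[[142,43],[142.5,60],[165.5,206],[166.5,218]],.014,c["T"])*1000)
E
```

```text
Traceback (most recent call last):
  File "h.py", line 32, in scan
    if cv2.contourArea(cn)>400: out.setdefault("grey",[]).append((cn[:,0].mean(0).round(),*rect(ray(c,cn[:,0],.014))))
                                                                                                ~~~^^^^^^^^^^^^^^^^
  File "h.py", line 4, in ray
    K=c["camera_matrix"];W=np.linalg.inv(c["world_to_cam"]) if T is None else T
                                         ~^^^^^^^^^^^^^^^^
KeyError: 'world_to_cam is not a file in the archive'
```

```bash
sed -i 's/cn\[:,0\],.014))))/cn[:,0],.014,T))))/' h.py
python3 - <<'E'
from h import *
c=np.load("pics/w1.npz")
for k,v in scan(c,c["T"]).items(): print(k,v)
print(ray(c,[[142,43],[142.5,60],[165.5,206],[166.5,218]],.014,c["T"])*1000)
E
```

```text
grey [(array([155., 131.]), array([513.16912842,  56.89844131]), [np.float32(33.974026), np.float32(147.47308)], np.float32(8.187315))]
roller (array([536.41094971, -81.21704865]), [np.float32(82.209465), np.float32(113.691124)], np.float32(7.8531394))
ztop 0.06443777782265242
ridge (array([535.02606201, -88.39911652]), [np.float32(67.80074), np.float32(109.14619)], np.float32(6.6239204))
boardz 0.013423851136902198
[[608.44828474  72.4509813   14.        ]
 [592.21752182  72.02970446  14.        ]
 [435.36113409  45.88160482  14.        ]
 [420.43112159  44.47746656  14.        ]]
```

Request:
{"fn": "jog_arm", "kwargs": {
  "targets": [
    [9.4,[-2,0,2],0],
    [9.4,[-4,0,4],0],
    [9.4,[-5.8,0,6.0],0],
    [9.4,[-5.8,0,6.0],0],
    [9.4,[-5.8,0,6.0],0],
    [9.4,[-5.8,0,6.0],0]
  ]
}}

```text
time_s: 1.75
ee_pos: [0.5305, -0.068, 0.1794]
eef_rot: [-1.571, 0.0, -1.423]
force: [0.9, 0.1, 0.8]
grip_width: 0.0937
```

```bash
cat > look.py <<'E'
import sys
from h import *
from station import ctrl,optics
n=sys.argv[1]
o=ctrl.get_obs();c=optics.camera("wrist");T=tool(o)@c["mount"];np.savez(f"pics/{n}.npz",**c,T=T)
cv2.imwrite(f"pics/{n}.png",c["img"][:,:,::-1]);print(o["time_s"],o["ee_pos"],o["eef_rot"],o["force"],abs(o["joint_vel"]).max())
try:
    for k,v in scan(c,T).items(): print(k,v)
except Exception as e: print(e)
E
python3 look.py w2
python3 -c "
from h import *;from station import ctrl
print(delta(ctrl.get_obs(),[.5335,-.0654],.039,-1.4225))"
```

```text
1.75 [ 0.53051803 -0.06796405  0.17943851] [-1.57127770e+00  4.90852978e-05 -1.42259180e+00] [0.94365519 0.06473881 0.76997217] 0.00655418081786149
grey [(array([209., 147.]), array([555.48815918,  61.69332123]), [np.float32(33.86241), np.float32(63.26998)], np.float32(12.567609))]
roller (array([564.73077393, -60.41807175]), [np.float32(41.721863), np.float32(74.08349)], np.float32(7.2153296))
ztop 0.06431690606745526
ridge (array([565.78881836, -60.4943924 ]), [np.float32(21.245523), np.float32(72.02776)], np.float32(5.15053))
boardz 0.013413520652618305
(array([-0.22, 14.05,  0.33]), np.float64(-0.0))
```

View pics/w2.png

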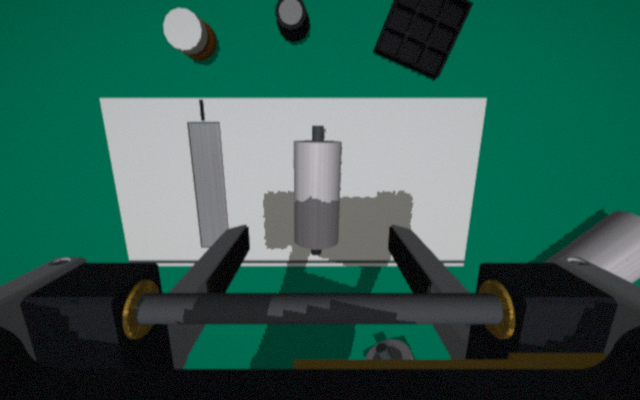

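Wrist view at rest: the roller at (317,195) sits centred between the fingers, the slot spans columns ~190-227, and the tick is at (202,110). I'll get the edges by row profiles.

```bash
cat >> h.py <<'E'
TH=np.radians(8.5);BX=np.array([np.cos(TH),np.sin(TH)]);BY=np.array([-np.sin(TH),np.cos(TH)])
def edges(c,T,rows,u0,u1,z):
    """strongest +/- gradient columns in [u0,u1] per row -> board-axis coords (mm) of left,right"""
    g=cv2.GaussianBlur(cv2.cvtColor(c["img"],cv2.COLOR_RGB2GRAY),(0,0),1).astype(float);r=[]
    for v in rows:
        d=np.abs(np.gradient(g[v]));p=[u0+i for i in range(1,u1-u0-1) if d[u0+i]>=d[u0+i-1] and d[u0+i]>d[u0+i+1]]
        p=sorted(sorted(p,key=lambda i:-d[i])[:2])
        P=ray(c,[[p[0],v],[p[1],v]],z,T)[:,:2]*1000
        r.append([v,*p,*(P@BY),(P@BX).mean()])
    return np.array(r)
E
python3 - <<'E'
from h import *
c=np.load("pics/w2.npz")
np.set_printoptions(suppress=True,precision=1)
print(edges(c,c["T"],range(130,235,15),180,240,.014))
print(edges(c,c["T"],range(145,190,8),280,355,.039))
print("top est nest",np.array([519.3,59.3])@BY,np.array([518.3,59.1])@BY,"roller",np.array([533.6,-65.4])@BY, "tcp",(c["T"]@np.linalg.inv(c["mount"]))[:2,3]@BY*1000)
E
```

```text
[[130.  187.  220.    0.9 -35.8 583.3]
 [145.  189.  222.    0.6 -36.6 566.9]
 [160.  191.  223.    0.2 -36.3 550.1]
 [175.  192.  224.    1.  -36.  532.8]
 [190.  194.  225.    0.7 -35.7 515. ]
 [205.  196.  227.    0.3 -36.5 496.8]
 [220.  197.  228.    1.1 -36.2 478.1]]
[[ 145.   293.   341.  -118.8 -168.7  568.3]
 [ 153.   293.   341.  -118.6 -168.8  560. ]
 [ 161.   293.   341.  -118.4 -169.   551.7]
 [ 169.   293.   340.  -118.2 -168.1  543.2]
 [ 177.   293.   340.  -118.  -168.2  534.6]
 [ 185.   293.   340.  -117.8 -168.4  525.9]]
top est nest -18.10878650224513 -18.158780263787893 roller -143.5527392426296 tcp -145.6330792287068
```

Top and wrist views agree to 0.4 mm: the nest is 125.7 mm from the roller along board y, and the yaw is 8.5°. Next I lower the open jaws around the roller and narrow them into a loose cage.

Request:
{"fn": "jog_arm", "kwargs": {
  "targets": [
    [9.4,[-0.2,2.5,0.35],0],
    [9.4,[-0.2,5,0.35],0],
    [9.4,[-0.2,7.5,0.35],0],
    [9.4,[-0.2,10,0.35],0],
    [9.4,[-0.2,12,0.35],0],
    [9.4,[-0.2,13.3,0.35],0],
    [9.4,[-0.2,13.9,0.35],0],
    [8.0,[-0.2,13.9,0.35],0],
    [6.5,[-0.2,13.9,0.35],0],
    [6.0,[-0.2,13.9,0.35],0]
  ],
  "grip_force": 5
}}

```text
time_s: 2.8
ee_pos: [0.5347, -0.0649, 0.0415]
eef_rot: [-1.569, -0.0, -1.422]
force: [-1.1, -0.1, -0.5]
grip_width: 0.0734
```

Request:
{"fn": "jog_arm", "kwargs": {
  "targets": [
    [5.8,[0,0,0],0],
    [5.6,[0,0,0],0],
    [5.5,[0,0,0],0],
    [5.5,[0,0,0],0],
    [5.5,[0,0,0],0]
  ]
}}

```text
time_s: 3.3
ee_pos: [0.5342, -0.0648, 0.0406]
eef_rot: [-1.571, 0.0, -1.422]
force: [-0.1, 0.7, 1.1]
grip_width: 0.0551
```

```bash
python3 look.py w3 >/dev/null; python3 - <<'E'
from h import *
c=np.load("pics/w3.npz");np.set_printoptions(suppress=True,precision=1)
tc=(c["T"]@np.linalg.inv(c["mount"]))[:3,3]*1000
print("tcp",tc[:2]@BY,tc[:2]@BX,tc[2])
E
```

```text
tcp -143.0097742844918 518.7639811920805 40.585054074016355
```

View pics/w3.png

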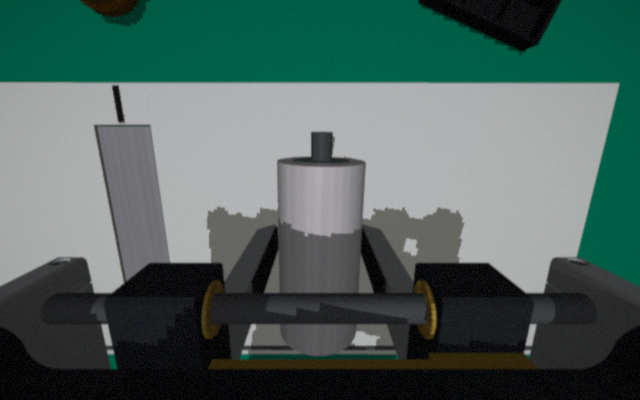

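Caged: the roller at (320,240) is centred between the fingers with small gaps. Now rolling slowly toward the slot (tool -x).

Request:
{"fn": "jog_arm", "kwargs": {
  "targets": [
    [5.5,[-0.1,0,0],0],
    [5.5,[-0.25,0,0],0],
    [5.5,[-0.45,0,0],0],
    [5.5,[-0.7,0,0],0],
    [5.5,[-1.0,0,0],0],
    [5.5,[-1.3,0,0],0],
    [5.5,[-1.6,0,0],0],
    [5.5,[-1.9,0,0],0],
    [5.5,[-2.2,0,0],0],
    [5.5,[-2.5,0,0],0]
  ]
}}

```text
time_s: 4.35
ee_pos: [0.5305, -0.0398, 0.0406]
eef_rot: [-1.571, 0.0, -1.422]
force: [1.3, -0.5, 0.2]
grip_width: 0.0552
```

Request:
{"fn": "jog_arm", "kwargs": {
  "targets": [
    [5.5,[-0.3,0,0],0],
    [5.5,[-0.6,0,0],0],
    [5.5,[-0.9,0,0],0],
    [5.5,[-1.2,0,0],0],
    [5.5,[-1.5,0,0],0],
    [5.5,[-1.8,0,0],0],
    [5.5,[-2.1,0,0],0],
    [5.5,[-2.4,0,0],0],
    [5.5,[-2.7,0,0],0],
    [5.5,[-3.0,0,0],0]
  ]
}}

```text
time_s: 5.35
ee_pos: [0.526, -0.0101, 0.0406]
eef_rot: [-1.571, -0.0, -1.422]
force: [0.3, -0.7, 0.2]
grip_width: 0.055
```

```bash
python3 look.py w4; python3 - <<'E'
from h import *
a,b=[cv2.imread(f"pics/{n}.png")[120:380,150:490] for n in("w3","w4")]
cv2.imwrite("pics/cmp.png",np.hstack([a,b]))
E
```

```text
5.35 [ 0.52602052 -0.01014334  0.04059909] [-1.57075730e+00 -1.92074363e-06 -1.42202271e+00] [ 0.26008714 -0.72097013  0.23737652] 0.05488166789557163
grey [(array([415., 147.]), array([590.15087891, -77.78401184]), [np.float32(88.9381), np.float32(288.9755)], np.float32(-81.528175)), (array([121., 145.]), array([560.32128906, 122.48213196]), [np.float32(88.93321), np.float32(107.28338)], np.float32(-81.52853))]
roller (array([572.82745361,  -5.18238831]), [np.float32(39.1827), np.float32(49.687683)], np.float32(8.391212))
ztop 0.06427094185745696
ridge (array([574.34375   ,  -5.76081848]), [np.float32(20.555176), np.float32(46.621048)], np.float32(6.5469723))
boardz 0.013378788808882117
```

View pics/cmp.png

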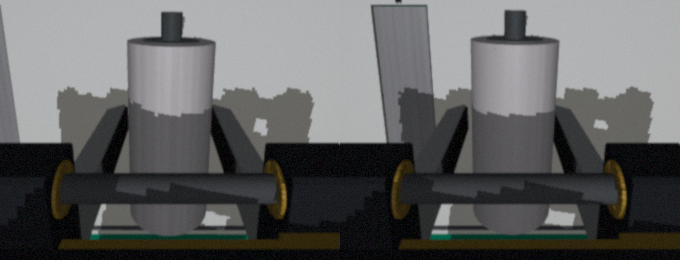

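Left is before, right is after: the roller has stayed straight in the cage and the slot is coming up on the left. Continuing.

Request:
{"fn": "jog_arm", "kwargs": {
  "targets": [
    [5.5,[-0.3,0,0],0],
    [5.5,[-0.6,0,0],0],
    [5.5,[-0.9,0,0],0],
    [5.5,[-1.2,0,0],0],
    [5.5,[-1.5,0,0.05],0],
    [5.5,[-1.8,0,0.05],0],
    [5.5,[-2.1,0,0.05],0],
    [5.5,[-2.4,0,0.1],0],
    [5.5,[-2.7,0,0.1],0],
    [5.5,[-3.0,0,0.1],0]
  ]
}}

```text
time_s: 6.4
ee_pos: [0.5226, 0.0197, 0.0406]
eef_rot: [-1.571, 0.0, -1.422]
force: [0.3, -0.1, 0.3]
grip_width: 0.0551
```

Request:
{"fn": "jog_arm", "kwargs": {
  "targets": [
    [5.5,[-0.3,0,0],0],
    [5.5,[-0.6,0,0],0],
    [5.5,[-0.9,0,0],0],
    [5.5,[-1.2,0,0],0],
    [5.5,[-1.5,0,0],0],
    [5.5,[-1.8,0,0],0],
    [5.5,[-2.1,0,0],0],
    [5.5,[-2.3,0,0],0],
    [5.5,[-2.5,0,0],0],
    [5.5,[-2.7,0,0],0]
  ]
}}

```text
time_s: 7.4
ee_pos: [0.5186, 0.0463, 0.0406]
eef_rot: [-1.571, 0.0, -1.422]
force: [-0.8, -0.3, 0.4]
grip_width: 0.055
```

Request:
{"fn": "jog_arm", "kwargs": {
  "targets": [
    [5.5,[-0.2,0,0],0],
    [5.5,[-0.4,0,0],0],
    [5.5,[-0.6,0,0],0],
    [5.5,[-0.8,0,0],0],
    [5.5,[-0.95,0,0],0],
    [5.5,[-1.1,0,0],0],
    [5.5,[-1.2,0,0],0],
    [5.4,[-1.25,0,0],0],
    [5.3,[-1.3,0,0],0],
    [5.2,[-1.3,0,0],0]
  ]
}}

```text
time_s: 8.4
ee_pos: [0.5167, 0.059, 0.0406]
eef_rot: [-1.571, 0.0, -1.422]
force: [-0.2, -0.6, 0.2]
grip_width: 0.0523
```

```bash
python3 look.py w5; python3 - <<'E'
from h import *
from station import ctrl
o=ctrl.get_obs();p=o["ee_pos"][:2]*1000;print("tcp by,bx",p@BY,p@BX,o["grip_width"])
E
```

```text
8.4 [0.51665556 0.05903453 0.04057972] [-1.57084019e+00  4.09795990e-05 -1.42195220e+00] [-0.17134086 -0.55242919  0.2131121 ] 0.003949469343501051
grey [(array([479., 149.]), array([585.36895752, -43.20999908]), [np.float32(87.778854), np.float32(219.09193)], np.float32(-81.5238)), (array([225., 145.]), array([560.61053467, 122.92351532]), [np.float32(87.77935), np.float32(107.03434)], np.float32(-81.523766))]
roller (array([563.14996338,  66.01957703]), [np.float32(40.76765), np.float32(49.74904)], np.float32(9.648687))
ztop 0.06288657867752753
ridge (array([564.41015625,  65.32791138]), [np.float32(19.959751), np.float32(47.51865)], np.float32(12.248244))
boardz 0.013368572015666949
tcp by,bx -18.034163651791705 519.7148911707808 0.05217076611415928
```

View pics/w5.png

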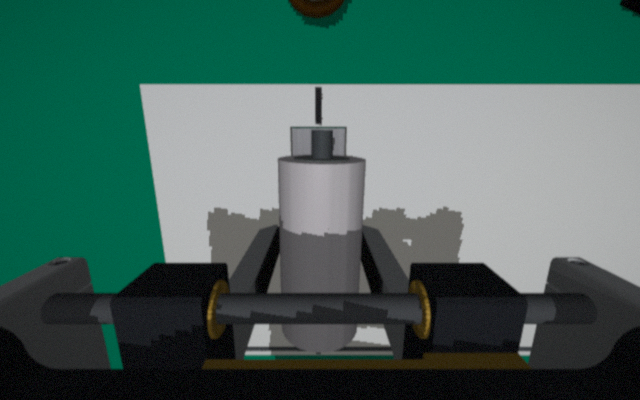

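The roller is over the strip in line with the tick at (318,105), and its top dropped ~1.4 mm, so it lies on the strip. I'll centre it once more, let it settle, open and rise.

Request:
{"fn": "jog_arm", "kwargs": {
  "targets": [
    [5.12,[0,0,0],0],
    [5.1,[0,0,0],0],
    [5.1,[0,0,0],0],
    [5.1,[0,0,0],0],
    [5.1,[0,0,0],0],
    [5.2,[0,0,0],0],
    [5.2,[0,0,0],0],
    [5.2,[0,0,0],0]
  ]
}}

```text
time_s: 9.25
ee_pos: [0.5167, 0.059, 0.0406]
eef_rot: [-1.571, 0.0, -1.422]
force: [-0.2, 0.2, -0.0]
grip_width: 0.0518
```

Request:
{"fn": "jog_arm", "kwargs": {
  "targets": [
    [6.5,[0,0,0],0],
    [8.0,[0,0,0],0],
    [8.0,[0,0,0],0],
    [8.0,[0,-1,0],0],
    [8.0,[0,-2.5,0],0],
    [8.0,[0,-4.5,0],0],
    [8.0,[0,-6,0],0],
    [8.0,[0,-7,0],0],
    [8.0,[0,-7,0],0]
  ]
}}

```text
time_s: 10.15
ee_pos: [0.5173, 0.059, 0.1121]
eef_rot: [-1.568, -0.0, -1.422]
force: [-0.1, -0.6, 0.3]
grip_width: 0.0801
```

```bash
cat > topm.py <<'E'
import sys
from h import *
from station import ctrl,optics
c=optics.camera("top");cv2.imwrite(f"pics/{sys.argv[1]}.png",c["img"][:,:,::-1]);P=cloud(c)
o=ctrl.get_obs();print("t",o["time_s"],"tcp",o["ee_pos"],"by,bx",o["ee_pos"][:2]@BY,o["ee_pos"][:2]@BX,o["force"],o["grip_width"])
E
python3 look.py w6;python3 topm.py t6; python3 - <<'E'
from h import *
c=np.load("pics/w6.npz");np.set_printoptions(suppress=True,precision=1)
print(edges(c,c["T"],range(140,200,8),270,370,.0375))
E
```

```text
10.15 [0.51729127 0.05902978 0.11213744] [-1.56826942e+00 -2.75610080e-04 -1.42198909e+00] [-0.07733762 -0.58444178  0.26724849] 0.031184423015202325
grey [(array([607., 150.]), array([ 606.31616211, -199.09005737]), [np.float32(62.215927), np.float32(149.75345)], np.float32(42.232067))]
roller (array([555.86553955,  65.07975769]), [np.float32(42.264038), np.float32(64.835556)], np.float32(7.173884))
ztop 0.06302113118712899
ridge (array([556.21429443,  64.46471405]), [np.float32(19.615086), np.float32(64.232956)], np.float32(6.190581))
boardz 0.01342668793383106
t 10.25 tcp [0.516465   0.05897743 0.11030455] by,bx -0.01800877659796477 0.5195094937176985 [-0.10305681  0.22030868  0.13208812] 0.07995950819767998
[[140.  313.  329.  -13.3 -26.2 582.2]
 [148.  298.  339.   -1.  -34.4 575.8]
 [156.  289.  350.    6.5 -43.5 569.3]
 [164.  289.  350.    6.7 -43.7 562.8]
 [172.  289.  350.    6.8 -43.9 556.1]
 [180.  289.  349.    7.  -43.2 549.4]
 [188.  289.  349.    7.2 -43.4 542.6]
 [196.  290.  349.    6.5 -43.6 535.6]]
```

View pics/w6.png

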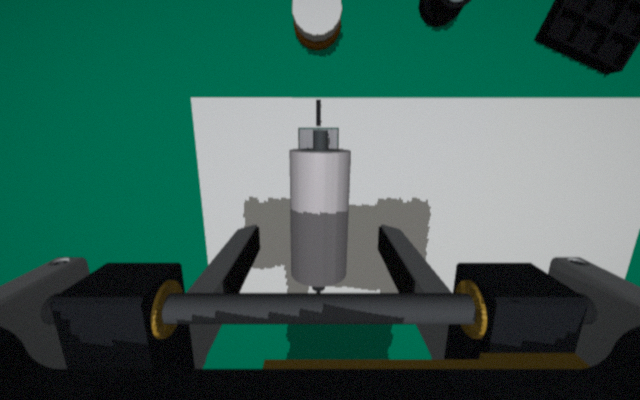

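The roller is centred at by -18.3 against the nest's -17.8, and parallel. I'll narrow the jaws to a small V (16 mm) and approach the top from above.

Request:
{"fn": "jog_arm", "kwargs": {
  "targets": [
    [5.0,[0,0,0],0],
    [3.0,[0,0,0],0],
    [1.6,[0,0,0],0],
    [1.6,[0,0,0],0],
    [1.6,[0,0.8,0],0],
    [1.6,[0,1.5,0],0],
    [1.6,[0,2.0,0],0],
    [1.6,[0,2.3,0],0],
    [1.6,[0,2.5,0],0],
    [1.6,[0,2.5,0],0]
  ],
  "grip_force": 20
}}

```text
time_s: 11.25
ee_pos: [0.5166, 0.059, 0.0854]
eef_rot: [-1.571, 0.0, -1.422]
force: [0.0, 1.1, -0.5]
grip_width: 0.0162
```

Request:
{"fn": "jog_arm", "kwargs": {
  "targets": [
    [1.6,[0,0.03,0],0],
    [1.6,[0,0.06,0],0],
    [1.6,[0,0.1,0],0],
    [1.6,[0,0.14,0],0],
    [1.6,[0,0.18,0],0],
    [1.6,[0,0.2,0],0],
    [1.6,[0,0.22,0],0],
    [1.6,[0,0.24,0],0],
    [1.6,[0,0.26,0],0],
    [1.6,[0,0.26,0],0]
  ]
}}

```text
time_s: 12.25
ee_pos: [0.5167, 0.059, 0.083]
eef_rot: [-1.571, 0.0, -1.422]
force: [0.7, 0.3, 0.9]
grip_width: 0.0158
```

Request:
{"fn": "jog_arm", "kwargs": {
  "targets": [
    [1.6,[0,0.02,0],0],
    [1.6,[0,0.04,0],0],
    [1.6,[0,0.06,0],0],
    [1.6,[0,0.08,0],0],
    [1.6,[0,0.1,0],0],
    [1.6,[0,0.1,0],0]
  ]
}}

```text
time_s: 12.85
ee_pos: [0.5167, 0.059, 0.082]
eef_rot: [-1.571, 0.0, -1.422]
force: [0.2, -0.1, -0.2]
grip_width: 0.0162
```

Request:
{"fn": "jog_arm", "kwargs": {
  "targets": [
    [1.6,[0,0.02,0],0],
    [1.6,[0,0.04,0],0],
    [1.6,[0,0.06,0],0],
    [1.6,[0,0.06,0],0]
  ]
}}

```text
time_s: 13.25
ee_pos: [0.5166, 0.059, 0.0814]
eef_rot: [-1.571, 0.0, -1.422]
force: [0.7, 0.4, -0.8]
grip_width: 0.0159
```

Request:
{"fn": "jog_arm", "kwargs": {
  "targets": [
    [1.6,[0,0.01,0],0],
    [1.6,[0,0.02,0],0],
    [1.6,[0,0.03,0],0],
    [1.6,[0,0.04,0],0],
    [1.6,[0,0.04,0],0]
  ]
}}

```text
time_s: 13.75
ee_pos: [0.5166, 0.059, 0.081]
eef_rot: [-1.571, 0.0, -1.422]
force: [0.8, 0.3, -0.2]
grip_width: 0.0162
```

Request:
{"fn": "jog_arm", "kwargs": {
  "targets": [
    [1.6,[0,0.01,0],0],
    [1.6,[0,0.02,0],0],
    [1.6,[0,0.03,0],0],
    [1.6,[0,0.04,0],0],
    [1.6,[0,0.04,0],0]
  ]
}}

```text
time_s: 14.25
ee_pos: [0.5167, 0.059, 0.0806]
eef_rot: [-1.571, -0.0, -1.422]
force: [-0.3, -0.2, 0.6]
grip_width: 0.0158
```

Request:
{"fn": "jog_arm", "kwargs": {
  "targets": [
    [1.6,[0,0.01,0],0],
    [1.6,[0,0.02,0],0],
    [1.6,[0,0.03,0],0],
    [1.6,[0,0.04,0],0],
    [1.6,[0,0.04,0],0]
  ]
}}

```text
time_s: 14.75
ee_pos: [0.5167, 0.059, 0.0804]
eef_rot: [-1.571, -0.0, -1.422]
force: [-1.0, -0.6, 5.0]
grip_width: 0.016
```

Request:
{"fn": "jog_arm", "kwargs": {
  "targets": [
    [1.6,[0,0.01,0],0],
    [1.6,[0,0.02,0],0],
    [1.6,[0,0.03,0],0],
    [1.6,[0,0.04,0],0],
    [1.6,[0,0.04,0],0]
  ]
}}

```text
time_s: 15.25
ee_pos: [0.5168, 0.0589, 0.08]
eef_rot: [-1.571, -0.0, -1.422]
force: [-1.5, -1.0, 5.1]
grip_width: 0.0157
```

Contact at TCP z ≈ 0.0805, and the strip is giving way at ~5 N. Continuing at 1 mm/s and checking force.

Request:
{"fn": "jog_arm", "kwargs": {
  "targets": [
    [1.6,[0,0.01,0],0],
    [1.6,[0,0.02,0],0],
    [1.6,[0,0.03,0],0],
    [1.6,[0,0.04,0],0],
    [1.6,[0,0.05,0],0],
    [1.6,[0,0.06,0],0],
    [1.6,[0,0.07,0],0],
    [1.6,[0,0.08,0],0]
  ]
}}

```text
time_s: 16.05
ee_pos: [0.5168, 0.0589, 0.0792]
eef_rot: [-1.57, -0.0, -1.422]
force: [-1.7, -1.5, 6.1]
grip_width: 0.0161
```

Request:
{"fn": "jog_arm", "kwargs": {
  "targets": [
    [1.6,[0,0.01,0],0],
    [1.6,[0,0.02,0],0],
    [1.6,[0,0.03,0],0],
    [1.6,[0,0.04,0],0],
    [1.6,[0,0.05,0],0],
    [1.6,[0,0.06,0],0],
    [1.6,[0,0.07,0],0],
    [1.6,[0,0.08,0],0]
  ]
}}

```text
time_s: 16.85
ee_pos: [0.5168, 0.059, 0.0784]
eef_rot: [-1.571, -0.0, -1.422]
force: [-1.1, -0.3, 5.4]
grip_width: 0.0157
```

Request:
{"fn": "jog_arm", "kwargs": {
  "targets": [
    [1.6,[0,0.01,0],0],
    [1.6,[0,0.02,0],0],
    [1.6,[0,0.03,0],0],
    [1.6,[0,0.04,0],0],
    [1.6,[0,0.05,0],0]
  ]
}}

```text
time_s: 17.35
ee_pos: [0.5168, 0.059, 0.0779]
eef_rot: [-1.57, -0.0, -1.422]
force: [-0.9, -1.1, 4.8]
grip_width: 0.0162
```

Sunk ~2.5 mm so far; ~0.9 mm left to home.

Request:
{"fn": "jog_arm", "kwargs": {
  "targets": [
    [1.6,[0,0.01,0],0],
    [1.6,[0,0.02,0],0],
    [1.6,[0,0.03,0],0],
    [1.6,[0,0.04,0],0]
  ]
}}

```text
time_s: 17.75
ee_pos: [0.5168, 0.0589, 0.0775]
eef_rot: [-1.57, -0.0, -1.422]
force: [-1.6, -0.8, 5.7]
grip_width: 0.0157
```

Request:
{"fn": "jog_arm", "kwargs": {
  "targets": [
    [1.6,[0,0.01,0],0],
    [1.6,[0,0.02,0],0],
    [1.6,[0,0.03,0],0]
  ]
}}

```text
time_s: 18.05
ee_pos: [0.5168, 0.059, 0.0772]
eef_rot: [-1.57, -0.0, -1.422]
force: [-0.9, -1.4, 6.0]
grip_width: 0.016
```

Request:
{"fn": "jog_arm", "kwargs": {
  "targets": [
    [1.6,[0,0.01,0],0],
    [1.6,[0,0.02,0],0]
  ]
}}

```text
time_s: 18.25
ee_pos: [0.5168, 0.0589, 0.077]
eef_rot: [-1.57, -0.0, -1.422]
force: [-0.7, -1.4, 6.1]
grip_width: 0.016
```

Request:
{"fn": "jog_arm", "kwargs": {
  "targets": [
    [1.6,[0,0.01,0],0],
    [1.6,[0,0.02,0],0]
  ]
}}

```text
time_s: 18.45
ee_pos: [0.5168, 0.059, 0.0768]
eef_rot: [-1.571, -0.0, -1.422]
force: [-0.8, -1.0, 6.8]
grip_width: 0.0165
```

Request:
{"fn": "jog_arm", "kwargs": {
  "targets": [
    [1.6,[0,0.01,0],0],
    [1.6,[0,0.01,0],0]
  ]
}}

```text
time_s: 18.65
ee_pos: [0.5168, 0.0589, 0.0768]
eef_rot: [-1.57, -0.0, -1.422]
force: [-1.3, -1.7, 7.2]
grip_width: 0.0157
```

Request:
{"fn": "jog_arm", "kwargs": {
  "targets": [
    [1.6,[0,0.01,0],0],
    [1.6,[0,0.01,0],0]
  ]
}}

```text
time_s: 18.85
ee_pos: [0.5168, 0.0589, 0.0768]
eef_rot: [-1.57, -0.0, -1.422]
force: [-2.3, -1.3, 8.0]
grip_width: 0.0159
```

Request:
{"fn": "jog_arm", "kwargs": {
  "targets": [
    [1.6,[0,0.01,0],0],
    [1.6,[0,0.01,0],0]
  ]
}}

```text
time_s: 19.05
ee_pos: [0.5168, 0.0589, 0.0767]
eef_rot: [-1.57, -0.0, -1.422]
force: [-2.6, -0.9, 7.6]
grip_width: 0.0158
```

Request:
{"fn": "jog_arm", "kwargs": {
  "targets": [
    [1.6,[0,0.01,0],0],
    [1.6,[0,0.02,0],0],
    [1.6,[0,0.02,0],0]
  ]
}}

```text
time_s: 19.35
ee_pos: [0.5169, 0.0589, 0.0767]
eef_rot: [-1.57, -0.0, -1.422]
force: [-3.3, -1.3, 10.7]
grip_width: 0.0159
```

Request:
{"fn": "jog_arm", "kwargs": {
  "targets": [
    [1.6,[0,0.01,0],0],
    [1.6,[0,0.02,0],0],
    [1.6,[0,0.02,0],0]
  ]
}}

```text
time_s: 19.65
ee_pos: [0.5169, 0.0589, 0.0766]
eef_rot: [-1.57, -0.0, -1.422]
force: [-4.1, -1.1, 13.2]
grip_width: 0.0163
```

At 13 N on the hard stop. I'll hold there for 1 s.

Request:
{"fn": "jog_arm", "kwargs": {
  "targets": [
    [1.6,[0,0,0],0],
    [1.6,[0,0,0],0],
    [1.6,[0,0,0],0],
    [1.6,[0,0,0],0],
    [1.6,[0,0,0],0],
    [1.6,[0,0,0],0],
    [1.6,[0,0,0],0],
    [1.6,[0,0,0],0],
    [1.6,[0,0,0],0],
    [1.6,[0,0,0],0]
  ]
}}

```text
time_s: 20.65
ee_pos: [0.5169, 0.0589, 0.0766]
eef_rot: [-1.57, -0.0, -1.422]
force: [-3.9, -1.7, 11.6]
grip_width: 0.0161
```

Request:
{"fn": "jog_arm", "kwargs": {
  "targets": [
    [1.6,[0,-0.03,0],0],
    [1.6,[0,-0.06,0],0],
    [1.6,[0,-0.1,0],0],
    [1.6,[0,-0.15,0],0],
    [1.6,[0,-0.3,0],0],
    [1.6,[0,-1,0],0],
    [1.6,[0,-2,0],0],
    [1.6,[0,-4,0],0],
    [1.6,[0,-5,0],0],
    [1.6,[0,-5,0],0]
  ]
}}

```text
time_s: 21.65
ee_pos: [0.5174, 0.059, 0.1276]
eef_rot: [-1.568, -0.0, -1.422]
force: [0.3, -1.2, 0.1]
grip_width: 0.0161
```

```bash
python3 look.py w7;python3 topm.py t7; python3 - <<'E'
from h import *
c=np.load("pics/w7.npz");np.set_printoptions(suppress=True,precision=1)
print(edges(c,c["T"],range(150,200,8),270,370,.034))
E
```

```text
21.65 [0.51739046 0.05903634 0.12759593] [-1.56778525e+00 -2.85383085e-04 -1.42200389e+00] [ 0.33457956 -1.19147266  0.09948844] 0.031536186888766936
grey [(array([585., 150.]), array([ 591.34521484, -179.66094971]), [np.float32(116.090515), np.float32(122.55846)], np.float32(-81.52512))]
roller (array([554.91259766,  65.1741333 ]), [np.float32(41.876034), np.float32(66.75285)], np.float32(7.486412))
ztop 0.059504582913158584
ridge (array([555.07800293,  64.83074188]), [np.float32(21.4236), np.float32(66.50682)], np.float32(10.822156))
boardz 0.013403746110758535
t 21.75 tcp [0.51654038 0.05895745 0.12569847] by,bx -0.018039674165776245 0.5195810999096556 [ 0.1146453  -0.88488723 -0.6085198 ] 0.016199009861778798
[[150.  291.  348.    6.5 -43.7 572.9]
 [158.  291.  348.    6.7 -43.9 565.9]
 [166.  291.  347.    6.9 -43.2 558.8]
 [174.  291.  347.    7.  -43.4 551.6]
 [182.  291.  347.    7.2 -43.5 544.3]
 [190.  292.  347.    6.5 -43.7 536.8]
 [198.  292.  366.    6.7 -61.4 529.3]]
```

View pics/w7.png

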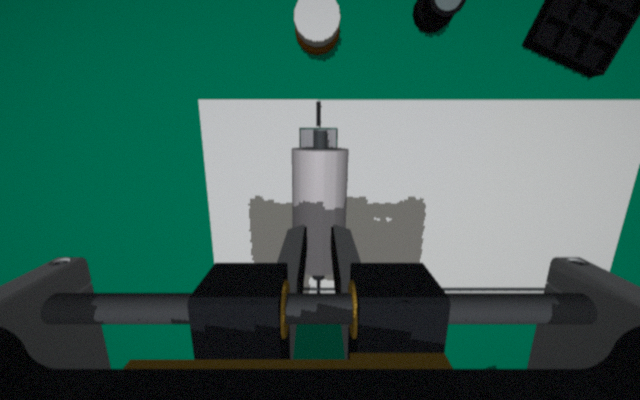

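The roller lies in the slot in line with both ticks, at (319,195). Its top sank 3.5 mm (63.0 → 59.5 mm), leaving the centre ~21 mm above the board, and nothing is touching it. Handing in.

```bash
python3 -c "
from station import ctrl
print(ctrl.hand_in(), ctrl.get_obs()['time_s'])"
```

```text
the job is handed in; nothing more can be done
the job is handed in; nothing more can be done
```

I rolled the roller to the slot, pressed the strip home, and handed the job in at about 22 s of the 72 s allowed. The station gives no verdict, so these are my own readings.

- **Rolling:** I held the roller in a loose cage, one finger ahead and one behind, and moved it about 125 mm along the board at roughly 30 mm/s. It was not gripped or lifted.
- **Pressing:** I pressed on top with the fingers set 16 mm apart. The strip gave way at about 5–6 N and reached its stop. I held there for just over 1 s at a vertical force of 11.6–13.2 N; no reading came near 25 N.
- **Last checks:**
  - **Strip:** The roller's top dropped 3.5 mm, which is the strip's full travel.
  - **Roller:** Its centre is about 21 mm above the board, about 0.5 mm from the slot's centre line along y and within a few mm of it along x. Its axis is within about 1° of the slot's.
  - **Clearance:** The gripper is about 5 cm clear, and the tray, jar and loupe were never approached.
- **Not confirmed:**
  - **Half turn:** The roller is plain, so I could not see it turn. I take it from free rolling: 125 mm is about 5 rad, and the half turn should come about 47 mm short of the slot.
  - **Side force:** A side force of up to about 4 N along the roller's axis showed while pressing. It did no visible harm.
  - **First wrist measurement:** It put the slot about 6 mm off the top camera's position, probably because the arm was still moving. Repeated at rest, the two agreed to 0.4 mm along y, so I used those values.

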